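Clamp a pulley in the V of a drilling jig

ROBOT

A 7-joint arm with a two-finger parallel gripper is mounted at the origin on a cart in front of the work surface, level with it; the furniture and walls round the work are solid. World frame = base frame: x ahead of the robot, y to its left, z up, the work surface at z = 0. Lengths are in m, angles in degrees, forces in N, time in s.
With the tool pointing down it reaches from about 0.4 to 0.85 m from the base axis. Payload 10.4 kg.
Tool frame: the origin (TCP) lies between the finger pads; the fingertips stand 14 mm ahead of it and the grasp point (between the pads) lies 5 mm behind it (r.tcp_to_tips is the distance from the TCP to the fingertips, in m); z points along the fingers, y is the line along which they close (so a half turn about z gives the same grasp; the last joint's range is limited). The gripper opens to 85 mm and grips with 20 to 120 N. Pads are 22 mm wide; open, the fingers measure 114 mm over their backs; the gripper's body (76 mm by 85 mm) begins 54 mm behind the grasp point. The pads swing forward as they close: fully open they stand 13 mm farther back than shut.
Start: joints at [-77.613, 19.034, -3.707, 83.658, 1.238, 77.344, -5.071], TCP at [0.148, 0.607, 0.245] pointing down, gripper open.
Joint ranges: [-148.97, 148.97], [-28.65, 121.19], [-84.17, 76.75], [9.2, 138.47], [-72.65, 252.65], [3.7, 117.97], [-149.18, 149.18]. Speed limits (degrees/s): [127.2, 127.2, 159.86, 159.86, 180, 180, 180].

INTERFACE

Orientations are given as a 3x3 rotation matrix whose columns are the frame's x, y, z axes.
In Python, from rig import status, snapshot, camera_model, order, finder, r gives the robot as it stands. The module is installed in compiled form; this text tells all that it offers.
- The arm moves only by the shell command python3 -m handwheel 'ROWS' [FORCE]. ROWS is JSON, a list of rows, each an object of numbers: "fingers": the finger opening in mm, from 0 to 85.4; "x", "y", "z": the shift along the tool's x, y, z in mm; "twist": the turn about the tool's z in degrees. In form: [{"fingers": .., "x": .., "y": .., "z": .., "twist": ..}, ...]. A call has 1 to 20 rows; each row shifts and turns the commanded pose from where the row before left it, along the tool's axes as they then stand; what a row does not reach is not made up. A row lasts 1/12 s, in which the tool goes at most 41.7 mm and 7.16 degrees, less where a joint would pass 70% of its speed; a pose out of reach is approached as far as the arm can. A call with a gripper value outside its range is refused whole. The fingers move at their own pace and stop on an object; FORCE is the grip in N (left out, the last holds). Time passes only in rows, so rows that do not move let the fingers close. It gives the time, the measured TCP pose, the force, the opening and the grip force at its end, in the units of the state.
- status.get_obs(): the state, without advancing time (a new reading comes with each control period).
- snapshot(name): name is "scene" or "top" or "wrist"; returns the picture (400x640x3 uint8, red, green, blue); there is no depth.
- camera_model(name): a dict with "camera_matrix" (3x3 intrinsics, pixels), "dist" ([k1, k2, p1, p2, k3] as OpenCV has them; the pictures are not rectified), "extrinsics" (4x4, takes a point from camera to world coordinates). Camera axes: x right, y down, z forward; pixel columns grow to the right and rows downward; lengths in m; the calibration is good to about 2 mm. A picture is of the moment at which its call begins: read the wrist's pose just before it. camera_model takes no time and is no camera call; for the wrist camera it gives the pose at the moment of the call.
- order.job_done(): hands the job in; it is judged then, once.
Trained networks look in the newest picture that a camera, given by its name, has taken for a name from the list of things; names that differ only in an ending like _2 or _b are one class to them, and where a whole thing is asked for, a point or a joint stands for the part that bears it (a point fixed in the world has none). Each returns a list of dicts, best first, with "conf" (0 to 1); they miss things now and then, are a little off and sometimes report something else, mostly with a low value. They report only what shows in the picture. A call takes as long as a camera call.
- finder.regions_of(camera, query): "mask" (400x640 bool, what is visible of it) and "xy" ([column, row] in pixels, amid what is visible of it).
The state is a dict: "t": time; "joint_positions": joint angles; "joint_velocities": joint speeds; "joint_efforts": joint torques, N m; "tcp_pos": TCP position; "tcp_rot": TCP orientation; "contact_force": force on the tool from outside, world axes, zero at the start; "torque": the same for the moment, N m; "gripper_width": opening from 0.0 (shut) to 1.0 (fully open); "finger_force": force on a finger pad.
Only numpy, scipy, OpenCV 4.12 (cv2) and the standard library are available. Lean on these libraries where they do the work, as an engineer would, in place of code of your own. Each camera call takes 0.05 s, during which the arm holds its last target. There are 200 camera calls.

TASK

Get the loose pulley ready for drilling: draw the clamp jaw of the drilling jig back by its knob, lay the pulley flat on the jig's bed between the jaw and the V, then push the jaw forward so that it slides the pulley in under the drill bush and firmly home against both cheeks of the V, and leave it nipped there. Press firmly but gently, since the soft beech dents, and do not disturb the other things on the bench.

Things in the scene. Friction and masses are not known exactly. Their poses are not given: they have to be found in the camera images.
- pulley: the loose turned beech pulley, a disc 42 mm across and 22 mm high with a grooved waxed rim and a 4 mm bore, about 35 g, lying flat on the bench to the right of the jig. Origin: centre of its underside; z is its axis
- jig: the drilling jig, fixed to the bench: a plywood bed 150 mm wide (y) and 12 mm thick, from x = -135 to +115 mm. Origin: on the bench under the bed's centre line, 12 mm below its top. x axis: the way the jaw pushes, towards the V; z up. Along +x come an end stop (x = -133 to -125 mm, 26 mm above the bench), the sliding jaw, the open bed, the V of two cheeks opening towards the jaw, and a bridge over the V
- open_bed (a point): point on the top of the bed, on its centre line, at jig (-30, 0, 12) mm: with the jaw right back, a good place to lay the pulley, well clear of jaw, cheeks and bridge (with the jaw as it starts there is no room); the place need not be exact
- seat (a point): the point on the top of the bed straight below the drill bush, at jig (55, 0, 12) mm. When the pulley is home in the V its origin is within about 1 mm of it
- bush (a point): top of the steel drill bush, at jig (55, 0, 56) mm, in the bridge: an aluminium plate over x = 41 to 69, y = -73 to 73 mm, 42 to 50 mm above the bench, on two standoffs at y = +-62 (nut tops 58 mm above the bench). The bush hangs down to 40 mm above the bench; the pulley slides in below with 6 mm to spare, so it cannot be put into the V from above
- cheek_left: cheek of the V on the jig's +y side: a maple block 64 mm long, 16 mm thick, 20 mm high above the bed, with a smooth steel face (friction about 0.18) at 45 degrees to the jig's x axis. Origin: middle of the lower edge of that face, at jig (56.4, 28.3, 12) mm. The two faces make a right angle with its corner at jig x = 84.7 mm; the V's mouth, at x = 34 mm, is 102 mm wide
- cheek_right: the cheek on the jig's -y side, the mirror image of the other. Origin: middle of the lower edge of its steel face, at jig (56.4, -28.3, 12) mm. The soft beech dents if it is pressed on a cheek with more than about 9 N; pushing the jaw with 5 to 12 N more than its drag nips the pulley well (each cheek then takes about 0.6 of that)
- jaw (a joint): travel of the clamp jaw towards the V, m: 0 right back, 0.15 the end. A hardwood block 56 mm wide, its top 36 mm above the bench; before it, on a screw spindle, a flat smooth steel pressure plate 56 mm wide, 6 mm thick, 14 to 36 mm above the bench, screwed out 0 to 8 mm: differs each time, not measured. Drag in the track about 7 N either way; it stays where it is left. Starts nearly shut
- jaw_knob (a point): middle of the upright round black knob on the jaw, by which it is pulled and pushed: 24 mm across, 41 to 65 mm above the bench, at jig (-112 mm + jaw, 0, 53 mm). The plate's front is 22 to 30 mm before its axis, so the plate nips the pulley in the V when jaw is about 0.116 to 0.124. Below the knob a 5 mm gap with a 12 mm stem, then the top of the jaw block
- marker: bystander: a marker pen 120 mm long and 16 mm thick lying between the pulley and the jig. Origin: middle of its underside
- tape: bystander: a roll of tape, 92 mm across and 50 mm high. Origin: centre of its underside
- axle: bystander: a thin steel axle 134 mm long with a 45 mm wheel on it. Origin: middle, on the bench
- board: bystander: a circuit board 53 x 78 mm to the left of the jig. Origin: middle of its underside
- pliers: bystander: small long-nosed pliers, 33 x 105 mm, 8 mm high. Origin: middle of their underside

How it is judged:
By the outcome, as a careful person would: the job done as asked, in the order asked, and still so for the second after the job is handed in, with the robot touching nothing.
It also fails if it takes over 72 s, if anything falls off the work surface, if the arm or the gripper's body presses on something with over 40 N, if the wrist force passes 120 N, or if a joint passes its speed limit or range.

## Working session

There is one attempt and no reset: what is moved stays moved. The work goes in short steps, Python scripts to look and compute and a shell command to move; the robot and the scene stay as the last step left them, time stands still between calls to the robot, and variables do not carry over. Pictures are saved under pics/ and viewed, at most 10 in all, crops included, and the job is handed in when it is done.

```bash
mkdir -p pics; cat > h.py <<'E'
import numpy as np, cv2
from rig import status, snapshot, camera_model, order, finder, r
def ray(cam,uv,z,m=None):
    m=m or camera_model(cam); K=np.array(m["camera_matrix"]);d=np.array(m["dist"]);T=np.array(m["extrinsics"])
    p=cv2.undistortPoints(np.array(uv,float).reshape(-1,1,2),K,d).reshape(-1,2)
    v=np.c_[p,np.ones(len(p))]@T[:3,:3].T; o=T[:3,3]
    return o+v*((z-o[2])/v[:,2])[:,None]
def proj(cam,P,m=None):
    m=m or camera_model(cam);T=np.linalg.inv(np.array(m["extrinsics"]))
    return cv2.projectPoints(np.array(P,float).reshape(-1,1,3),cv2.Rodrigues(T[:3,:3])[0],T[:3,3],np.array(m["camera_matrix"]),np.array(m["dist"]))[0].reshape(-1,2)
def save(n,im): cv2.imwrite("pics/"+n,im[:,:,::-1])
E
python3 - <<'E'
from h import *
np.set_printoptions(precision=4,suppress=True)
for c in ["scene","top"]:
    im=snapshot(c); save(c+"0.png",im)
    for q in ["pulley","jig","jaw_knob","cheek_left","cheek_right","marker","tape","axle","board","pliers"]:
        for d in finder.regions_of(c,q)[:2]:
            print(c,q,round(d["conf"],2),np.round(d["xy"]),d["mask"].sum(),ray(c,d["xy"],0.02)[0])
    print(c,np.array(camera_model(c)["extrinsics"]))
o=status.get_obs();print(o["t"],o["tcp_rot"],r.tcp_to_tips)
E
```

```text
scene pulley 0.74 [350. 269.] 256 [ 0.4571 -0.3727  0.02  ]
scene jig 0.59 [278. 202.] 2955 [ 0.4645 -0.0513  0.02  ]
scene jaw_knob 0.79 [271. 198.] 236 [ 0.4599 -0.0214  0.02  ]
scene cheek_left 0.57 [271. 196.] 284 [ 0.4661 -0.0134  0.02  ]
scene marker 0.61 [321. 247.] 241 [ 0.4491 -0.2713  0.02  ]
scene marker 0.5 [339. 176.] 678 [ 0.6875 -0.0764  0.02  ]
scene tape 0.74 [339. 176.] 719 [ 0.6866 -0.0798  0.02  ]
scene axle 0.8 [410. 332.] 274 [ 0.4398 -0.5801  0.02  ]
scene board 0.49 [231. 161.] 197 [0.4644 0.2274 0.02  ]
scene pliers 0.79 [372. 312.] 279 [ 0.415  -0.4928  0.02  ]
scene [[ 0.7617 -0.4358  0.4794  0.0531]
 [-0.6478 -0.4978  0.5767 -0.7675]
 [-0.0127 -0.7499 -0.6615  0.7557]
 [ 0.      0.      0.      1.    ]]
top pulley 0.69 [389. 240.] 151 [ 0.456  -0.3763  0.02  ]
top jig 0.97 [276. 240.] 3862 [ 0.4603 -0.0282  0.02  ]
top jaw_knob 0.52 [271. 238.] 240 [ 0.4667 -0.0125  0.02  ]
top jaw_knob 0.47 [277. 239.] 3884 [ 0.4624 -0.0331  0.02  ]
top cheek_left 0.49 [252. 248.] 12 [0.436  0.0442 0.02  ]
top marker 0.55 [352. 241.] 195 [ 0.4539 -0.2634  0.02  ]
top tape 0.57 [283. 163.] 430 [ 0.7014 -0.0519  0.02  ]
top axle 0.6 [456. 240.] 97 [ 0.4535 -0.5802  0.02  ]
top board 0.7 [192. 237.] 397 [0.4705 0.231  0.02  ]
top pliers 0.67 [431. 258.] 125 [ 0.3988 -0.5003  0.02  ]
top [[-0.0103 -0.9933  0.1153  0.3821]
 [-0.9997  0.0127  0.0195 -0.1905]
 [-0.0208 -0.1151 -0.9931  1.4066]
 [ 0.      0.      0.      1.    ]]
1.1 [[-0.9716  0.2365  0.    ]
 [ 0.2365  0.9716  0.0001]
 [-0.      0.0001 -1.    ]] 0.014
```

```bash
python3 - <<'E'
from h import *
a=cv2.imread("pics/top0.png");b=cv2.imread("pics/scene0.png")
x=cv2.resize(a[190:300,220:420],(800,440),interpolation=cv2.INTER_CUBIC)
y=cv2.resize(b[145:295,220:420],(800,600),interpolation=cv2.INTER_CUBIC)
cv2.imwrite("pics/topc.png",x);cv2.imwrite("pics/scenec.png",y)
E
```

```text
(no output)
```

View pics/topc.png

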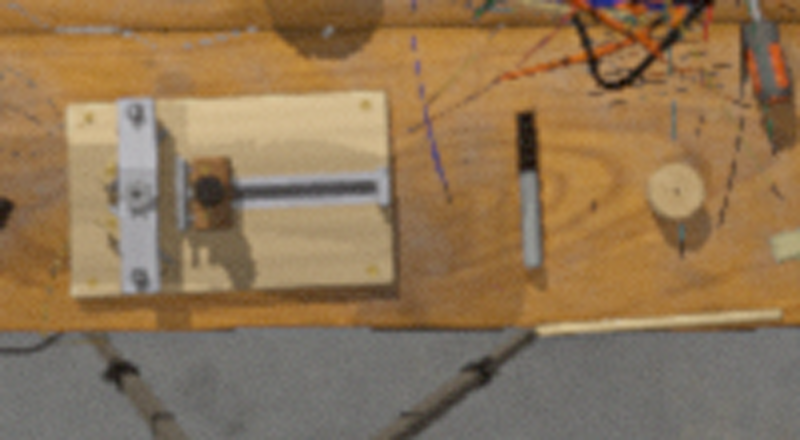

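View pics/scenec.png

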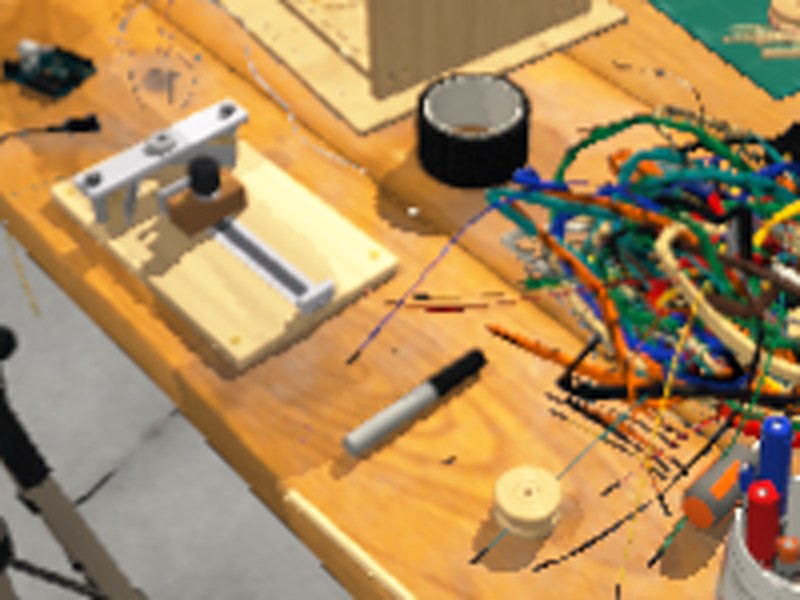

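The top crop shows the jig with its V to the left (world +y) and the bush at crop (138,195). The knob is at (209,191), the end stop at (384,188), the marker at about (529,190) and the pulley at (677,190). Next I fit the jig pose from these points.

```bash
python3 - <<'E'
from h import *
from scipy.optimize import least_squares
np.set_printoptions(precision=4,suppress=True)
# jig coords mm -> crop px
J=[(115,75,12),(-135,75,12),(-135,-75,12),(115,-75,12),(55,0,56),(55,62,58),(55,-62,58)]
top=np.array([(72,297),(396,286),(386,93),(67,105),(138,195),(140,280),(136,115)])/4+[220,190]
sc={4:(160,145),5:(93,180),6:(227,110),1:(237,365),2:(398,264)}
si=list(sc); sp=np.array([sc[i] for i in si])/4+[220,145]
J=np.array(J)/1000.
cm={c:camera_model(c) for c in("top","scene")}
def X(p,j): c,s=np.cos(p[2]),np.sin(p[2]); return np.c_[p[0]+c*j[:,0]-s*j[:,1],p[1]+s*j[:,0]+c*j[:,1],j[:,2]]
# which side is jig +y? x along world +y => y along world -x
for use in ("top","scene","both"):
    def f(p):
        a=(proj("top",X(p,J),cm["top"])-top).ravel();b=(proj("scene",X(p,J[si]),cm["scene"])-sp).ravel()
        return {"top":a,"scene":b,"both":np.r_[a,b]}[use]
    s=least_squares(f,[.46,-.03,np.pi/2]);print(use,s.x[:2],np.degrees(s.x[2]),np.abs(s.fun).max(),np.round(s.fun,1))
p=s.x
k=ray("top",np.array([209,191])/4+[220,190],.065)[0];k2=ray("scene",np.array([205,163])/4+[220,145],.065)[0]
c,sn=np.cos(p[2]),np.sin(p[2]);R=np.array([[c,-sn],[sn,c]])
for q in(k,k2):print("knob",q,(q[:2]-p[:2])@R)
print("pulley",ray("top",np.array([677,190])/4+[220,190],.022),ray("scene",np.array([528,492])/4+[220,145],.022))
print("openbed",p[:2]+R@[-.03,0],"seat",p[:2]+R@[.055,0],"knob back",p[:2]+R@[-.112,0])
m=ray("top",np.array([[524,112],[533,268]])/4+[220,190],.016);print("marker",m)
E
```

```text
top [ 0.4631 -0.023 ] 91.7116900004554 0.5982602013604037 [-0.1  0.6 -0.1  0.   0.5 -0.2  0.2  0.2 -0.1  0.1 -0.2 -0.4 -0.2 -0.5]
scene [ 0.4611 -0.0267] 91.93302860020884 0.8489307779452417 [ 0.1 -0.3 -0.5 -0.6 -0.4 -0.6  0.1  0.8  0.7  0.2]
both [ 0.4626 -0.024 ] 91.72935491941043 1.312997316186454 [ 0.2  0.8  0.2  0.2  0.8 -0.   0.5  0.4  0.2  0.3  0.1 -0.2  0.1 -0.3
  0.1 -1.  -0.5 -1.3 -0.4 -1.2 -0.2  0.1  0.5 -0.4]
knob [ 0.4637 -0.0229  0.065 ] [ 0.0011 -0.0011]
knob [ 0.4666 -0.0232  0.065 ] [ 0.0006 -0.0039]
pulley [[ 0.463  -0.3764  0.022 ]] [[ 0.4628 -0.3756  0.022 ]]
openbed [ 0.4635 -0.054 ] seat [0.461 0.031] knob back [ 0.466  -0.1359]
marker [[ 0.525  -0.2609  0.016 ]
 [ 0.4048 -0.2656  0.016 ]]
```

```bash
python3 -m handwheel '[{"twist":6.78},{"twist":6.78},{"twist":6.78},{"twist":6.78},{"twist":6.78},{"twist":6.78},{"twist":6.78},{"twist":6.78},{"twist":6.78},{"twist":6.78},{"twist":6.8},{"y":40},{"y":40},{"y":40},{"y":40},{"y":40},{"y":40}]'
python3 -m handwheel '[{"x":-40,"y":3.5},{"x":-40,"y":3.5},{"x":-40,"y":3.5},{"x":-40,"y":3.5},{"x":-40,"y":3.5},{"x":-40,"y":3.5},{"x":-40,"y":3.5},{"x":-40,"y":3.5},{"x":-40,"y":3.5},{"x":-40,"y":3.5},{"x":-40,"y":3.5},{"x":-40,"y":3.5},{"x":-40,"y":3.5},{"x":-40,"y":3.5},{"x":-40,"y":3.5},{"x":-39,"y":4.5}]'; python3 - <<'E'
from h import *
o=status.get_obs();print(o["t"],o["tcp_pos"],o["tcp_rot"],o["contact_force"],o["joint_positions"])
im=snapshot("wrist");save("w1.png",im)
for q in ["jaw_knob","pulley","marker"]:
    for d in finder.regions_of("wrist",q)[:2]: print(q,d["conf"],d["xy"],d["mask"].sum(),ray("wrist",d["xy"],.06))
E
```

```text
1.1 [0.14782014 0.60728829 0.24531664] [[-9.71629271e-01  2.36509110e-01  1.77842628e-05]
 [ 2.36509110e-01  9.71629270e-01  5.48090680e-05]
 [-4.31686643e-06  5.74602350e-05 -9.99999998e-01]] [ 0.10219796 -0.07126139  0.1015651 ] [-77.61329278  19.03548162  -3.70742574  83.6576906    1.23907113
  77.34340929  -5.07056165]invalid input
invalid input
```

View pics/w1.png

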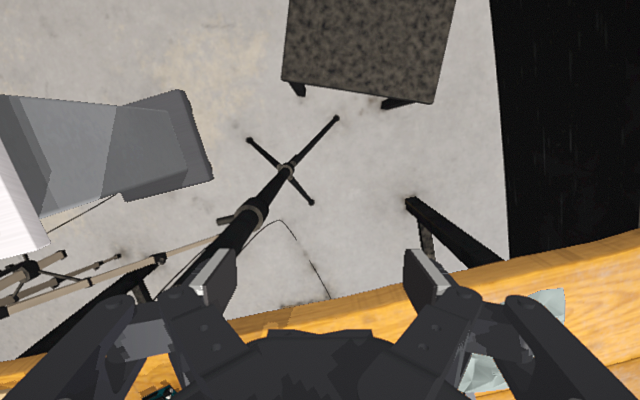

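The wrist picture shows only the floor past the bench edge because the arm hasn't moved. The moves were refused; rows apparently need all five keys.

```bash
python3 -m handwheel '[{"fingers":85,"x":0,"y":0,"z":0,"twist":6.78},{"fingers":85,"x":0,"y":0,"z":0,"twist":6.78},{"fingers":85,"x":0,"y":0,"z":0,"twist":6.78},{"fingers":85,"x":0,"y":0,"z":0,"twist":6.78},{"fingers":85,"x":0,"y":0,"z":0,"twist":6.78},{"fingers":85,"x":0,"y":0,"z":0,"twist":6.78},{"fingers":85,"x":0,"y":0,"z":0,"twist":6.78},{"fingers":85,"x":0,"y":0,"z":0,"twist":6.78},{"fingers":85,"x":0,"y":0,"z":0,"twist":6.78},{"fingers":85,"x":0,"y":0,"z":0,"twist":6.78},{"fingers":85,"x":0,"y":0,"z":0,"twist":6.8},{"fingers":85,"x":0,"y":40,"z":0,"twist":0},{"fingers":85,"x":0,"y":40,"z":0,"twist":0},{"fingers":85,"x":0,"y":40,"z":0,"twist":0},{"fingers":85,"x":0,"y":40,"z":0,"twist":0},{"fingers":85,"x":0,"y":40,"z":0,"twist":0},{"fingers":85,"x":0,"y":40,"z":0,"twist":0}]'
```

```text
t: 2.72
tcp_pos: [0.3895, 0.6143, 0.2455]
tcp_rot: [[-0.03, 1.0, 0.0], [1.0, 0.03, 0.0], [0.0, 0.0, -1.0]]
contact_force: [-0.1, 1.4, 0.4]
gripper_width: 0.995
finger_force: 0.0
```

```bash
python3 -m handwheel '[{"fingers":85,"x":-40,"y":3.5,"z":0,"twist":0},{"fingers":85,"x":-40,"y":3.5,"z":0,"twist":0},{"fingers":85,"x":-40,"y":3.5,"z":0,"twist":0},{"fingers":85,"x":-40,"y":3.5,"z":0,"twist":0},{"fingers":85,"x":-40,"y":3.5,"z":0,"twist":0},{"fingers":85,"x":-40,"y":3.5,"z":0,"twist":0},{"fingers":85,"x":-40,"y":3.5,"z":0,"twist":0},{"fingers":85,"x":-40,"y":3.5,"z":0,"twist":0},{"fingers":85,"x":-40,"y":3.5,"z":0,"twist":0},{"fingers":85,"x":-40,"y":3.5,"z":0,"twist":0},{"fingers":85,"x":-40,"y":3.5,"z":0,"twist":0},{"fingers":85,"x":-40,"y":3.5,"z":0,"twist":0},{"fingers":85,"x":-40,"y":3.5,"z":0,"twist":0},{"fingers":85,"x":-40,"y":3.5,"z":0,"twist":0},{"fingers":85,"x":-40,"y":3.5,"z":0,"twist":0},{"fingers":85,"x":-39,"y":4.5,"z":0,"twist":0},{"fingers":85,"x":0,"y":0,"z":0,"twist":0},{"fingers":85,"x":0,"y":0,"z":0,"twist":0}]'; python3 - <<'E'
from h import *
o=status.get_obs();print(o["t"],o["tcp_pos"],o["contact_force"],o["joint_positions"])
im=snapshot("wrist");save("w2.png",im)
for q in ["jaw_knob","jig"]:
    for d in finder.regions_of("wrist",q)[:2]: print(q,d["conf"],d["xy"],d["mask"].sum(),ray("wrist",d["xy"],.06))
E
```

```text
t: 4.22
tcp_pos: [0.4639, -0.0247, 0.2456]
tcp_rot: [[-0.025, 1.0, 0.001], [1.0, 0.025, 0.001], [0.001, 0.001, -1.0]]
contact_force: [-0.2, 1.3, 0.1]
gripper_width: 0.996
finger_force: 0.0
4.2167 [ 0.46392612 -0.02468837  0.24556706] [-0.18334052  1.25914873  0.06293732] [-39.05225077  -3.72870863  35.55451043 108.46426604   2.21565945
  74.54121648  -2.69146928]
jaw_knob 0.86 [321.1, 174.1] 1439 [[ 0.46477271 -0.00320965  0.06      ]]
jig 0.64 [315.7, 169.4] 21424 [[0.45846355 0.00236741 0.06      ]]
```

View pics/w2.png

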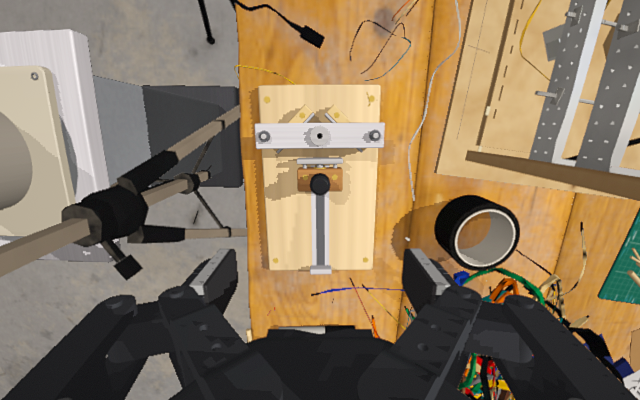

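Wrist view: knob top at about (320,185), bush (320,135), nuts (263,135) and (375,135), bed end corners (249,270) and (380,270).

```bash
python3 - <<'E'
from h import *
np.set_printoptions(precision=4,suppress=True)
for n,u,z in [("knob",(319.5,184),.065),("bush",(320,135),.056),("nutL",(263,135),.058),("nutR",(375,135),.058),("c1",(249,270),.012),("c2",(380,269),.012),("stop",(320,270),.026)]: print(n,ray("wrist",u,z)[0])
E
```

```text
knob [ 0.4632 -0.0132  0.065 ]
bush [0.4621 0.0401 0.056 ]
nutL [0.3994 0.0383 0.058 ]
nutR [0.5225 0.0422 0.058 ]
c1 [ 0.3661 -0.1526  0.012 ]
c2 [ 0.5546 -0.1449  0.012 ]
stop [ 0.4681 -0.1415  0.026 ]
```

```bash
python3 - <<'E'
from h import *
im=cv2.imread("pics/w2.png")
cv2.imwrite("pics/w2c.png",cv2.resize(im[80:280,200:440],(720,600),interpolation=cv2.INTER_CUBIC))
P=lambda j:[.463-.0302*j[0]*1e-3-.99954*j[1]*1e-3,-.0235+.99954*j[0]*1e-3-.0302*j[1]*1e-3,j[2]*1e-3]
print(np.round((proj("wrist",[P(j) for j in [(55,0,56),(55,62,58),(55,-62,58),(1,0,65),(-135,75,12),(-135,-75,12),(115,75,12),(115,-75,12)]])-[200,80])*3))
E
```

```text
[[357. 189.]
 [189. 189.]
 [525. 190.]
 [357. 336.]
 [201. 587.]
 [512. 587.]
 [173.  33.]
 [543.  33.]]
```

View pics/w2c.png

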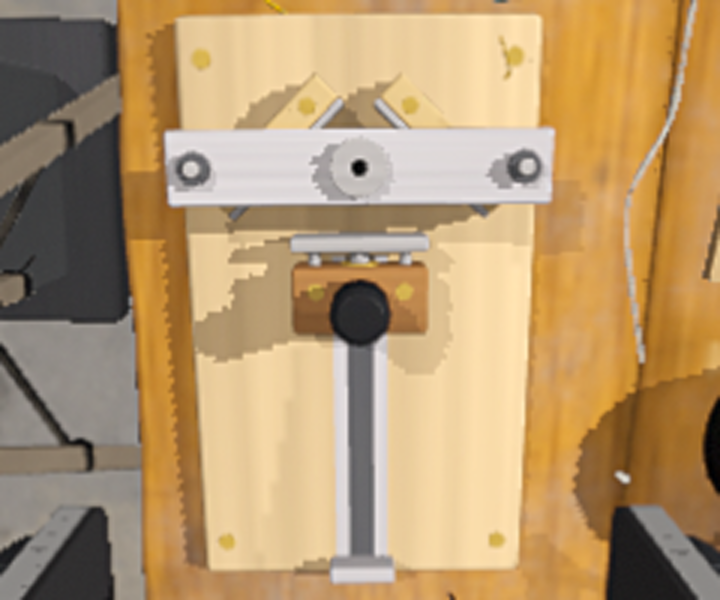

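The crop shows the bush at (359,168), nuts (191,168) and (525,166), knob top (359,310), and bed corners (180,17), (542,15), (208,568) and (518,566). Lateral agreement is good, but y is off by about 6 px, so I check whether the arm had settled.

```bash
python3 - <<'E'
from h import *
from scipy.optimize import least_squares
a=cv2.imread("pics/w2.png")
o=status.get_obs();print(o["t"],o["tcp_pos"])
b=snapshot("wrist")[:,:,::-1]
print(status.get_obs()["tcp_pos"])
print(cv2.phaseCorrelate(a[80:260,240:400,1].astype(float),b[80:260,240:400,1].astype(float)))
J=np.array([(55,0,56),(55,62,58),(55,-62,58),(115,75,12),(115,-75,12),(-135,75,12),(-135,-75,12)])/1e3
uv=np.array([(359,168),(191,168),(525,166),(180,17),(542,15),(208,568),(518,566)])/3+[200,80]
m=camera_model("wrist");print(np.array(m["extrinsics"]))
def X(p): c,s=np.cos(p[2]),np.sin(p[2]); return np.c_[p[0]+c*J[:,0]-s*J[:,1],p[1]+s*J[:,0]+c*J[:,1],J[:,2]]
s=least_squares(lambda p:(proj("wrist",X(p),m)-uv).ravel(),[.46,-.02,1.6]);print(s.x,np.round(s.fun,1))
# free camera height/tilt check: full PnP
ok,rv,tv=cv2.solvePnP(J,uv,np.array(m["camera_matrix"]),np.array(m["dist"]))
R=cv2.Rodrigues(rv)[0];T=np.eye(4);T[:3,:3]=R;T[:3,3]=tv[:,0];W=np.array(m["extrinsics"])@T;print(W)
E
```

```text
4.3667 [ 0.46379176 -0.02132491  0.24524551]
[ 0.46379446 -0.02121087  0.24521311]
((0.26358071727221954, 2.876718241821422), 0.8958759520723735)
[[ 9.99467911e-01  3.14354735e-02  8.70096443e-03  4.61161661e-01]
 [ 3.26174152e-02 -9.63262280e-01 -2.66574349e-01  4.74461350e-02]
 [ 1.41995245e-06  2.66716311e-01 -9.63775082e-01  3.73503223e-01]
 [ 0.00000000e+00  0.00000000e+00  0.00000000e+00  1.00000000e+00]]
[ 0.46420231 -0.01549869  1.60984456] [ 0.3 -0.3  0.   0.2  1.4  0.2 -2.4 -1.1  1.  -1.3 -0.7  1.8  0.1  1.9]
[[-0.03869695 -0.99911891 -0.01624635  0.46460807]
 [ 0.99923305 -0.03878857  0.00536257 -0.01590446]
 [-0.00598802 -0.01602638  0.99985364 -0.00642389]
 [ 0.          0.          0.          1.        ]]
```

```bash
python3 -m handwheel '[{"fingers":50,"x":0,"y":0,"z":38,"twist":0},{"fingers":50,"x":0,"y":0,"z":38,"twist":0},{"fingers":50,"x":0,"y":0,"z":38,"twist":0},{"fingers":50,"x":0,"y":0,"z":38,"twist":0},{"fingers":50,"x":0,"y":0,"z":24,"twist":0},{"fingers":50,"x":0,"y":0,"z":12,"twist":0},{"fingers":50,"x":0,"y":0,"z":0,"twist":0},{"fingers":50,"x":0,"y":0,"z":0,"twist":0},{"fingers":50,"x":0,"y":0,"z":0,"twist":0}]' && python3 -m handwheel '[{"fingers":5,"x":0,"y":0,"z":0,"twist":0},{"fingers":5,"x":0,"y":0,"z":0,"twist":0},{"fingers":5,"x":0,"y":0,"z":0,"twist":0},{"fingers":5,"x":0,"y":0,"z":0,"twist":0},{"fingers":5,"x":0,"y":0,"z":0,"twist":0},{"fingers":5,"x":0,"y":0,"z":0,"twist":0},{"fingers":5,"x":0,"y":0,"z":0,"twist":0},{"fingers":5,"x":0,"y":0,"z":0,"twist":0}]' 60
```

```text
t: 5.17
tcp_pos: [0.4646, -0.0219, 0.0582]
tcp_rot: [[-0.031, 1.0, 0.001], [1.0, 0.031, 0.0], [0.0, 0.001, -1.0]]
contact_force: [0.7, -0.1, 0.9]
gripper_width: 0.584
finger_force: 0.0
t: 5.83
tcp_pos: [0.4643, -0.0222, 0.0585]
tcp_rot: [[-0.03, 1.0, 0.001], [1.0, 0.03, 0.001], [0.001, 0.001, -1.0]]
contact_force: [-5.1, -0.2, 13.3]
gripper_width: 0.254
finger_force: 58.3
```

```bash
python3 -m handwheel '[{"fingers":5,"x":0,"y":0,"z":-1,"twist":0},{"fingers":5,"x":-5,"y":0,"z":0,"twist":0},{"fingers":5,"x":-12,"y":0,"z":0,"twist":0},{"fingers":5,"x":-15,"y":0,"z":0,"twist":0},{"fingers":5,"x":-15,"y":0,"z":0,"twist":0},{"fingers":5,"x":-15,"y":0,"z":0,"twist":0},{"fingers":5,"x":-15,"y":0,"z":0,"twist":0},{"fingers":5,"x":-15,"y":0,"z":0,"twist":0},{"fingers":5,"x":-10,"y":0,"z":0,"twist":0},{"fingers":5,"x":-4,"y":0,"z":0,"twist":0},{"fingers":5,"x":0,"y":0,"z":0,"twist":0},{"fingers":5,"x":0,"y":0,"z":0,"twist":0},{"fingers":5,"x":0,"y":0,"z":0,"twist":0}]'
```

```text
t: 6.92
tcp_pos: [0.4677, -0.1286, 0.0587]
tcp_rot: [[-0.03, 1.0, 0.002], [1.0, 0.03, -0.0], [-0.0, 0.002, -1.0]]
contact_force: [3.4, -1.5, -1.8]
gripper_width: 0.25
finger_force: 61.0
```

```bash
python3 -m handwheel '[{"fingers":5,"x":-3,"y":0,"z":0,"twist":0},{"fingers":5,"x":-1,"y":0,"z":0,"twist":0},{"fingers":5,"x":0,"y":0,"z":0,"twist":0},{"fingers":5,"x":0,"y":0,"z":0,"twist":0}]'; python3 - <<'E'
from h import *
snapshot("scene"); im=snapshot("top");save("top1.png",im)
for d in finder.regions_of("top","jaw_knob")[:2]: print(d["conf"],d["xy"])
print(status.get_obs()["contact_force"],status.get_obs()["tcp_pos"])
E
```

```text
t: 7.25
tcp_pos: [0.4678, -0.1312, 0.0587]
tcp_rot: [[-0.031, 1.0, 0.001], [1.0, 0.031, 0.002], [0.002, 0.001, -1.0]]
contact_force: [2.7, 6.0, 1.6]
gripper_width: 0.253
finger_force: 61.4
0.28 [388.4, 239.2]
[2.0547739  5.05768393 2.02080669] [ 0.46777417 -0.13115149  0.05863229]
```

```bash
python3 -m handwheel '[{"fingers":5,"x":-2,"y":0,"z":0,"twist":0},{"fingers":5,"x":-1,"y":0,"z":0,"twist":0},{"fingers":5,"x":0,"y":0,"z":0,"twist":0},{"fingers":5,"x":0,"y":0,"z":0,"twist":0}]'
```

```text
t: 7.73
tcp_pos: [0.4679, -0.1339, 0.0587]
tcp_rot: [[-0.031, 1.0, 0.001], [1.0, 0.031, 0.002], [0.002, 0.001, -1.0]]
contact_force: [2.1, 6.3, 1.5]
gripper_width: 0.251
finger_force: 61.4
```

```bash
python3 -m handwheel '[{"fingers":60,"x":0,"y":0,"z":0,"twist":0},{"fingers":60,"x":0,"y":0,"z":0,"twist":0},{"fingers":60,"x":0,"y":0,"z":0,"twist":0},{"fingers":60,"x":0,"y":0,"z":0,"twist":0},{"fingers":80,"x":0,"y":0,"z":-30,"twist":0},{"fingers":80,"x":0,"y":0,"z":-40,"twist":0},{"fingers":80,"x":-35,"y":-2,"z":-20,"twist":0},{"fingers":80,"x":-41,"y":-2,"z":0,"twist":0},{"fingers":80,"x":-41,"y":-2,"z":0,"twist":0},{"fingers":80,"x":-41,"y":-2,"z":0,"twist":0},{"fingers":80,"x":-41,"y":-2,"z":0,"twist":0},{"fingers":80,"x":-41,"y":-2,"z":0,"twist":0},{"fingers":80,"x":-2,"y":0,"z":0,"twist":0},{"fingers":80,"x":0,"y":0,"z":0,"twist":0},{"fingers":80,"x":0,"y":0,"z":0,"twist":0},{"fingers":80,"x":0,"y":0,"z":0,"twist":0},{"fingers":80,"x":0,"y":0,"z":0,"twist":0}]'; python3 - <<'E'
from h import *
im=snapshot("wrist");save("w3.png",im);m=camera_model("wrist")
for q in ("pulley","marker"):
  for d in finder.regions_of("wrist",q)[:2]:
    ys,xs=np.nonzero(d["mask"]);print(q,d["conf"],d["xy"],xs.min(),xs.max(),ys.min(),ys.max(),ray("wrist",d["xy"],.022,m))
    print(ray("wrist",[[xs.min(),d["xy"][1]],[xs.max(),d["xy"][1]]],.022,m))
print(status.get_obs()["tcp_pos"])
E
```

```text
t: 9.15
tcp_pos: [0.4633, -0.376, 0.1483]
tcp_rot: [[-0.032, 0.999, 0.0], [0.999, 0.032, 0.001], [0.001, 0.0, -1.0]]
contact_force: [0.4, 0.4, 0.2]
gripper_width: 0.937
finger_force: 0.0
pulley 0.78 [317.1, 198.7] 297 340 177 221 [[ 0.46062492 -0.37150502  0.022     ]]
[[ 0.44175159 -0.37211795  0.022     ]
 [ 0.48212761 -0.37080334  0.022     ]]
marker 0.89 [327.5, 74.0] 258 395 64 85 [[ 0.46606689 -0.26275896  0.022     ]]
[[ 0.4073556  -0.26447644  0.022     ]
 [ 0.52317622 -0.26055816  0.022     ]]
marker 0.39 [278.2, 301.3] 240 330 278 311 [[ 0.42313598 -0.4838906   0.022     ]]
[[ 0.38278936 -0.48548743  0.022     ]
 [ 0.47754122 -0.48203478  0.022     ]]
[ 0.46308367 -0.37662342  0.14842025]
```

View pics/w3.png

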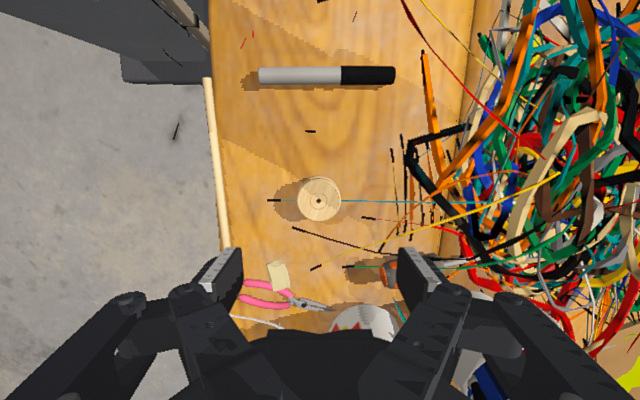

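The pulley's bore shows at (318,200), giving about (0.462,-0.375) after the wrist bias. It's clear of its neighbours, and the marker is at (327,74).

```bash
python3 -m handwheel '[{"fingers":70,"x":1.5,"y":-1,"z":38,"twist":0},{"fingers":70,"x":0,"y":0,"z":38,"twist":0},{"fingers":65,"x":0,"y":0,"z":30,"twist":0},{"fingers":65,"x":0,"y":0,"z":16,"twist":0},{"fingers":65,"x":0,"y":0,"z":9.5,"twist":0},{"fingers":65,"x":0,"y":0,"z":0,"twist":0},{"fingers":65,"x":0,"y":0,"z":0,"twist":0},{"fingers":65,"x":0,"y":0,"z":0,"twist":0}]' && python3 -m handwheel '[{"fingers":30,"x":0,"y":0,"z":0,"twist":0},{"fingers":30,"x":0,"y":0,"z":0,"twist":0},{"fingers":30,"x":0,"y":0,"z":0,"twist":0},{"fingers":30,"x":0,"y":0,"z":0,"twist":0},{"fingers":30,"x":0,"y":0,"z":0,"twist":0},{"fingers":30,"x":0,"y":0,"z":0,"twist":0},{"fingers":30,"x":0,"y":0,"z":0,"twist":0}]' 30
```

```text
t: 9.97
tcp_pos: [0.4623, -0.3768, 0.0183]
tcp_rot: [[-0.03, 1.0, 0.002], [1.0, 0.03, -0.001], [-0.001, 0.002, -1.0]]
contact_force: [-0.7, -0.9, -0.6]
gripper_width: 0.763
finger_force: 0.0
t: 10.55
tcp_pos: [0.4621, -0.3766, 0.0179]
tcp_rot: [[-0.03, 1.0, 0.002], [1.0, 0.03, -0.0], [-0.001, 0.002, -1.0]]
contact_force: [-0.4, 1.1, 7.6]
gripper_width: 0.48
finger_force: 29.8
```

```bash
python3 -m handwheel '[{"fingers":30,"x":0,"y":0,"z":-10,"twist":0},{"fingers":30,"x":0,"y":0,"z":-20,"twist":0},{"fingers":30,"x":0,"y":0,"z":-30,"twist":0},{"fingers":30,"x":0,"y":0,"z":-30,"twist":0},{"fingers":30,"x":10,"y":0,"z":-20,"twist":0},{"fingers":30,"x":20,"y":1,"z":0,"twist":0},{"fingers":30,"x":30,"y":1,"z":0,"twist":0},{"fingers":30,"x":35,"y":1.5,"z":0,"twist":0},{"fingers":30,"x":35,"y":1.5,"z":0,"twist":0},{"fingers":30,"x":35,"y":1.5,"z":0,"twist":0},{"fingers":30,"x":35,"y":1.5,"z":0,"twist":0},{"fingers":30,"x":35,"y":1.5,"z":0,"twist":0},{"fingers":30,"x":35,"y":1,"z":0,"twist":0},{"fingers":30,"x":30,"y":1,"z":0,"twist":0},{"fingers":30,"x":20,"y":0,"z":0,"twist":0},{"fingers":30,"x":3.5,"y":0,"z":0,"twist":0},{"fingers":30,"x":0,"y":0,"z":0,"twist":0},{"fingers":30,"x":0,"y":0,"z":0,"twist":0},{"fingers":30,"x":0,"y":0,"z":0,"twist":0},{"fingers":30,"x":0,"y":0,"z":0,"twist":0}]'; python3 - <<'E'
from h import *
im=snapshot("wrist");save("w4.png",im[:, :]);print(status.get_obs()["tcp_pos"])
E
```

```text
t: 12.22
tcp_pos: [0.4632, -0.0539, 0.1269]
tcp_rot: [[-0.028, 1.0, 0.0], [1.0, 0.028, -0.0], [-0.0, 0.0, -1.0]]
contact_force: [0.1, -0.2, -0.6]
gripper_width: 0.478
finger_force: 30.7
[ 0.46319848 -0.05372839  0.12684544]
```

View pics/w4.png

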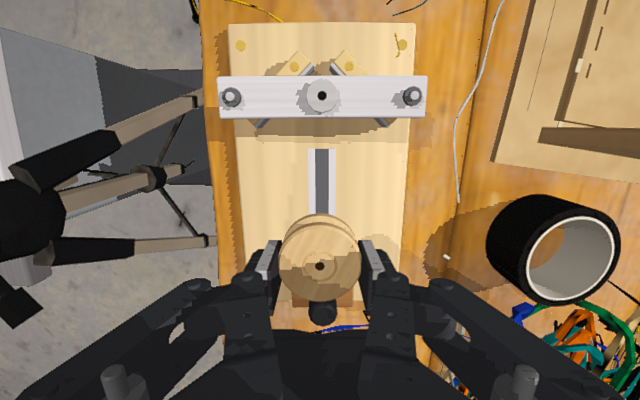

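The picture shows the pulley level in the pads at (320,265), over the open bed on the centre line. The jaw is back behind it and the bush is at (321,96).

```bash
python3 -m handwheel '[{"fingers":30,"x":0,"y":0,"z":25,"twist":0},{"fingers":30,"x":0,"y":0,"z":30,"twist":0},{"fingers":30,"x":0,"y":0,"z":22,"twist":0},{"fingers":30,"x":0,"y":0,"z":12,"twist":0},{"fingers":30,"x":0,"y":0,"z":5,"twist":0},{"fingers":30,"x":0,"y":0,"z":2,"twist":0},{"fingers":30,"x":0,"y":0,"z":0,"twist":0},{"fingers":30,"x":0,"y":0,"z":0,"twist":0},{"fingers":30,"x":0,"y":0,"z":0,"twist":0}]'
```

```text
t: 13.02
tcp_pos: [0.4639, -0.0525, 0.0317]
tcp_rot: [[-0.03, 1.0, 0.002], [1.0, 0.03, 0.001], [0.001, 0.002, -1.0]]
contact_force: [0.3, -0.5, -0.9]
gripper_width: 0.482
finger_force: 30.7
```

```bash
python3 -m handwheel '[{"fingers":30,"x":0,"y":0,"z":1.5,"twist":0},{"fingers":30,"x":0,"y":0,"z":0,"twist":0},{"fingers":30,"x":0,"y":0,"z":0,"twist":0}]' && python3 -m handwheel '[{"fingers":46,"x":0,"y":0,"z":0,"twist":0},{"fingers":52,"x":0,"y":0,"z":0,"twist":0},{"fingers":60,"x":0,"y":0,"z":0,"twist":0},{"fingers":65,"x":0,"y":0,"z":0,"twist":0},{"fingers":65,"x":0,"y":0,"z":0,"twist":0},{"fingers":65,"x":0,"y":0,"z":-20,"twist":0},{"fingers":65,"x":0,"y":0,"z":-40,"twist":0},{"fingers":50,"x":-25,"y":0,"z":-25,"twist":0},{"fingers":50,"x":-30,"y":1,"z":0,"twist":0},{"fingers":50,"x":-25.5,"y":1,"z":0,"twist":0},{"fingers":50,"x":0,"y":0,"z":0,"twist":0},{"fingers":50,"x":0,"y":0,"z":0,"twist":0},{"fingers":50,"x":0,"y":0,"z":0,"twist":0},{"fingers":50,"x":0,"y":0,"z":0,"twist":0}]'; python3 - <<'E'
from h import *
im=snapshot("wrist");save("w5.png",im);print(status.get_obs()["tcp_pos"])
E
```

```text
t: 13.27
tcp_pos: [0.4639, -0.0524, 0.0298]
tcp_rot: [[-0.03, 1.0, 0.001], [1.0, 0.03, 0.0], [0.0, 0.001, -1.0]]
contact_force: [0.1, 0.4, 5.3]
gripper_width: 0.477
finger_force: 31.1
t: 14.43
tcp_pos: [0.4676, -0.1319, 0.114]
tcp_rot: [[-0.031, 1.0, -0.001], [1.0, 0.031, 0.0], [0.0, -0.001, -1.0]]
contact_force: [0.0, 0.3, 0.3]
gripper_width: 0.585
finger_force: 0.0
[ 0.46762249 -0.13191514  0.11403777]
```

View pics/w5.png

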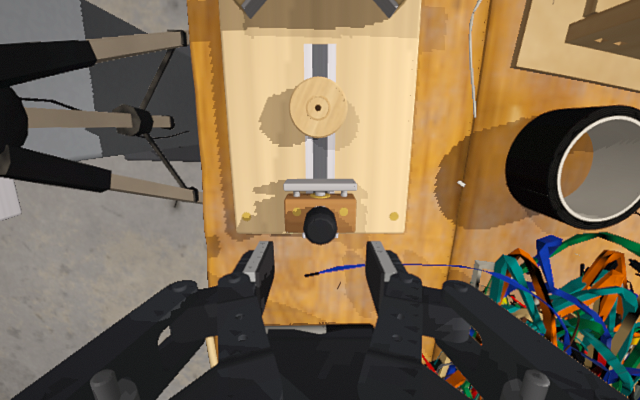

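Jaw is right back with its knob at (320,225), and the pulley lies flat at (318,107) on the centre line. Now I grip the knob again.

```bash
python3 -m handwheel '[{"fingers":50,"x":-1.5,"y":0,"z":25,"twist":0},{"fingers":50,"x":0,"y":0,"z":20,"twist":0},{"fingers":50,"x":0,"y":0,"z":10,"twist":0},{"fingers":50,"x":0,"y":0,"z":0,"twist":0},{"fingers":50,"x":0,"y":0,"z":0,"twist":0},{"fingers":5,"x":0,"y":0,"z":0,"twist":0},{"fingers":5,"x":0,"y":0,"z":0,"twist":0},{"fingers":5,"x":0,"y":0,"z":0,"twist":0},{"fingers":5,"x":0,"y":0,"z":0,"twist":0},{"fingers":5,"x":0,"y":0,"z":0,"twist":0},{"fingers":5,"x":0,"y":0,"z":0,"twist":0},{"fingers":5,"x":0,"y":0,"z":0,"twist":0},{"fingers":5,"x":0,"y":0,"z":0,"twist":0}]' 60 && python3 -m handwheel '[{"fingers":5,"x":2,"y":0,"z":0,"twist":0},{"fingers":5,"x":4,"y":0,"z":0,"twist":0},{"fingers":5,"x":5,"y":0,"z":0,"twist":0},{"fingers":5,"x":5,"y":0,"z":0,"twist":0},{"fingers":5,"x":4,"y":0,"z":0,"twist":0},{"fingers":5,"x":2,"y":0,"z":0,"twist":0},{"fingers":5,"x":0,"y":0,"z":0,"twist":0},{"fingers":5,"x":0,"y":0,"z":0,"twist":0}]'
```

```text
t: 15.57
tcp_pos: [0.468, -0.1345, 0.0605]
tcp_rot: [[-0.03, 1.0, 0.001], [1.0, 0.03, 0.001], [0.001, 0.001, -1.0]]
contact_force: [-3.9, 0.7, 11.3]
gripper_width: 0.253
finger_force: 58.4
t: 16.23
tcp_pos: [0.4673, -0.1137, 0.0605]
tcp_rot: [[-0.029, 1.0, 0.001], [1.0, 0.029, -0.001], [-0.001, 0.001, -1.0]]
contact_force: [-4.3, -4.9, 9.1]
gripper_width: 0.251
finger_force: 59.0
```

```bash
python3 -m handwheel '[{"fingers":5,"x":2,"y":-0.5,"z":-0.7,"twist":0},{"fingers":5,"x":4,"y":0,"z":0,"twist":0},{"fingers":5,"x":4,"y":0,"z":0,"twist":0},{"fingers":5,"x":4,"y":0,"z":0,"twist":0},{"fingers":5,"x":4,"y":0,"z":0,"twist":0},{"fingers":5,"x":5,"y":0,"z":0,"twist":0},{"fingers":5,"x":5,"y":0,"z":0,"twist":0},{"fingers":5,"x":5,"y":0,"z":0,"twist":0},{"fingers":5,"x":5,"y":0,"z":0,"twist":0},{"fingers":5,"x":5,"y":0,"z":0,"twist":0},{"fingers":5,"x":5,"y":0,"z":0,"twist":0},{"fingers":5,"x":5,"y":0,"z":0,"twist":0},{"fingers":5,"x":5,"y":0,"z":0,"twist":0},{"fingers":5,"x":5,"y":0,"z":0,"twist":0},{"fingers":5,"x":5,"y":0,"z":0,"twist":0},{"fingers":5,"x":4,"y":0,"z":0,"twist":0},{"fingers":5,"x":3,"y":0,"z":0,"twist":0},{"fingers":5,"x":2,"y":0,"z":0,"twist":0},{"fingers":5,"x":0,"y":0,"z":0,"twist":0},{"fingers":5,"x":0,"y":0,"z":0,"twist":0}]'
```

```text
t: 17.9
tcp_pos: [0.4647, -0.0364, 0.0606]
tcp_rot: [[-0.029, 1.0, 0.001], [1.0, 0.029, -0.001], [-0.001, 0.001, -1.0]]
contact_force: [0.0, -4.7, -0.5]
gripper_width: 0.251
finger_force: 61.1
```

```bash
python3 -m handwheel '[{"fingers":5,"x":1,"y":0,"z":0,"twist":0},{"fingers":5,"x":1,"y":0,"z":0,"twist":0},{"fingers":5,"x":1,"y":0,"z":0,"twist":0},{"fingers":5,"x":1,"y":0,"z":0,"twist":0},{"fingers":5,"x":1,"y":0,"z":0,"twist":0},{"fingers":5,"x":1,"y":0,"z":0,"twist":0}]'; python3 - <<'E'
from h import *
im=snapshot("wrist");save("w6.png",im);print(status.get_obs()["tcp_pos"])
E
```

```text
t: 18.4
tcp_pos: [0.4645, -0.0309, 0.0606]
tcp_rot: [[-0.029, 1.0, 0.001], [1.0, 0.029, -0.001], [-0.001, 0.001, -1.0]]
contact_force: [-0.3, -7.4, 0.4]
gripper_width: 0.254
finger_force: 61.2
[ 0.4644895  -0.03071163  0.06062826]
```

View pics/w6.png

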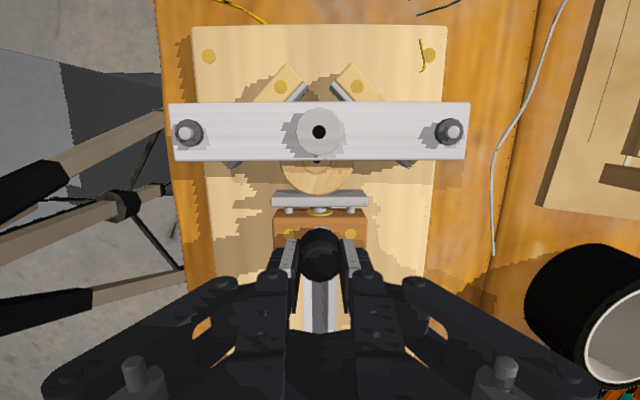

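The pulley is sliding in under the bridge at (317,175), against the plate and on the centre line.

```bash
python3 -m handwheel '[{"fingers":5,"x":1,"y":0,"z":0,"twist":0},{"fingers":5,"x":1,"y":0,"z":0,"twist":0},{"fingers":5,"x":1,"y":0,"z":0,"twist":0},{"fingers":5,"x":1,"y":0,"z":0,"twist":0},{"fingers":5,"x":1,"y":0,"z":0,"twist":0},{"fingers":5,"x":1,"y":0,"z":0,"twist":0},{"fingers":5,"x":1,"y":0,"z":0,"twist":0},{"fingers":5,"x":1,"y":0,"z":0,"twist":0}]'
```

```text
t: 19.12
tcp_pos: [0.4642, -0.0229, 0.0606]
tcp_rot: [[-0.029, 1.0, 0.001], [1.0, 0.029, -0.001], [-0.001, 0.001, -1.0]]
contact_force: [0.9, -7.4, 0.6]
gripper_width: 0.257
finger_force: 61.2
```

```bash
python3 -m handwheel '[{"fingers":5,"x":0.5,"y":0,"z":0,"twist":0},{"fingers":5,"x":0.5,"y":0,"z":0,"twist":0},{"fingers":5,"x":0.5,"y":0,"z":0,"twist":0},{"fingers":5,"x":0.5,"y":0,"z":0,"twist":0}]'
```

```text
t: 19.45
tcp_pos: [0.4642, -0.0209, 0.0606]
tcp_rot: [[-0.029, 1.0, 0.001], [1.0, 0.029, -0.001], [-0.001, 0.001, -1.0]]
contact_force: [-0.3, -6.4, 2.2]
gripper_width: 0.251
finger_force: 61.2
```

Jaw is at about 0.114 with drag only (about 7 N).

```bash
python3 -m handwheel '[{"fingers":5,"x":0.5,"y":0,"z":0,"twist":0},{"fingers":5,"x":0.5,"y":0,"z":0,"twist":0},{"fingers":5,"x":0.5,"y":0,"z":0,"twist":0}]'
```

```text
t: 19.7
tcp_pos: [0.4641, -0.0194, 0.0606]
tcp_rot: [[-0.029, 1.0, 0.001], [1.0, 0.029, -0.001], [-0.001, 0.001, -1.0]]
contact_force: [0.4, -7.1, 1.1]
gripper_width: 0.245
finger_force: 61.2
```

```bash
python3 -m handwheel '[{"fingers":5,"x":0.5,"y":0,"z":0,"twist":0},{"fingers":5,"x":0.5,"y":0,"z":0,"twist":0}]'
```

```text
t: 19.87
tcp_pos: [0.4641, -0.0184, 0.0606]
tcp_rot: [[-0.029, 1.0, 0.001], [1.0, 0.029, -0.001], [-0.001, 0.001, -1.0]]
contact_force: [0.2, -7.5, 0.8]
gripper_width: 0.25
finger_force: 61.3
```

```bash
python3 -m handwheel '[{"fingers":5,"x":0.5,"y":0,"z":0,"twist":0},{"fingers":5,"x":0.5,"y":0,"z":0,"twist":0}]'
```

```text
t: 20.03
tcp_pos: [0.4641, -0.0174, 0.0606]
tcp_rot: [[-0.029, 1.0, 0.001], [1.0, 0.029, -0.001], [-0.001, 0.001, -1.0]]
contact_force: [-0.2, -6.9, 0.9]
gripper_width: 0.253
finger_force: 61.3
```

```bash
python3 -m handwheel '[{"fingers":5,"x":0.5,"y":0,"z":0,"twist":0},{"fingers":5,"x":0.3,"y":0,"z":0,"twist":0}]'
```

```text
t: 20.2
tcp_pos: [0.464, -0.0166, 0.0606]
tcp_rot: [[-0.029, 1.0, 0.001], [1.0, 0.029, -0.001], [-0.001, 0.001, -1.0]]
contact_force: [0.5, -7.6, 1.3]
gripper_width: 0.25
finger_force: 61.3
```

```bash
python3 -m handwheel '[{"fingers":5,"x":0.4,"y":0,"z":0,"twist":0},{"fingers":5,"x":0.4,"y":0,"z":0,"twist":0}]'
```

```text
t: 20.37
tcp_pos: [0.464, -0.0159, 0.0606]
tcp_rot: [[-0.029, 1.0, 0.001], [1.0, 0.029, -0.001], [-0.001, 0.001, -1.0]]
contact_force: [0.9, -9.1, 1.1]
gripper_width: 0.251
finger_force: 61.2
```

```bash
python3 -m handwheel '[{"fingers":5,"x":0.4,"y":0,"z":0,"twist":0},{"fingers":5,"x":0.2,"y":0,"z":0,"twist":0}]'
```

```text
t: 20.53
tcp_pos: [0.464, -0.0159, 0.0606]
tcp_rot: [[-0.028, 1.0, 0.001], [1.0, 0.028, -0.002], [-0.002, 0.001, -1.0]]
contact_force: [0.2, -10.0, 1.0]
gripper_width: 0.255
finger_force: 61.3
```

```bash
python3 -m handwheel '[{"fingers":5,"x":0.4,"y":0,"z":0,"twist":0},{"fingers":5,"x":0,"y":0,"z":0,"twist":0}]'
```

```text
t: 20.7
tcp_pos: [0.464, -0.0158, 0.0606]
tcp_rot: [[-0.028, 1.0, 0.001], [1.0, 0.028, -0.002], [-0.002, 0.001, -1.0]]
contact_force: [1.0, -11.3, 0.8]
gripper_width: 0.251
finger_force: 61.3
```

```bash
python3 -m handwheel '[{"fingers":5,"x":0.4,"y":0,"z":0,"twist":0},{"fingers":5,"x":0,"y":0,"z":0,"twist":0}]'
```

```text
t: 20.87
tcp_pos: [0.464, -0.0158, 0.0606]
tcp_rot: [[-0.028, 1.0, 0.001], [1.0, 0.028, -0.003], [-0.003, 0.001, -1.0]]
contact_force: [-0.3, -11.7, 0.9]
gripper_width: 0.251
finger_force: 61.3
```

```bash
python3 -m handwheel '[{"fingers":5,"x":0.4,"y":0,"z":0,"twist":0},{"fingers":5,"x":0.4,"y":0,"z":0,"twist":0},{"fingers":5,"x":0,"y":0,"z":0,"twist":0},{"fingers":5,"x":0,"y":0,"z":0,"twist":0}]'
```

```text
t: 21.2
tcp_pos: [0.464, -0.0157, 0.0606]
tcp_rot: [[-0.027, 1.0, 0.001], [1.0, 0.027, -0.003], [-0.003, 0.001, -1.0]]
contact_force: [0.1, -14.8, -0.1]
gripper_width: 0.249
finger_force: 61.3
```

```bash
python3 -m handwheel '[{"fingers":5,"x":0.4,"y":0,"z":0,"twist":0},{"fingers":5,"x":0,"y":0,"z":0,"twist":0},{"fingers":5,"x":0,"y":0,"z":0,"twist":0}]'
```

```text
t: 21.45
tcp_pos: [0.464, -0.0157, 0.0606]
tcp_rot: [[-0.027, 1.0, 0.001], [1.0, 0.027, -0.004], [-0.004, 0.001, -1.0]]
contact_force: [1.4, -16.9, 0.8]
gripper_width: 0.248
finger_force: 61.3
```

```bash
python3 -m handwheel '[{"fingers":5,"x":-1,"y":0,"z":0,"twist":0},{"fingers":5,"x":-1,"y":0,"z":0,"twist":0},{"fingers":5,"x":-0.5,"y":0,"z":0,"twist":0},{"fingers":5,"x":0,"y":0,"z":0,"twist":0}]'
```

```text
t: 21.78
tcp_pos: [0.464, -0.0158, 0.0606]
tcp_rot: [[-0.029, 1.0, 0.001], [1.0, 0.029, -0.001], [-0.001, 0.001, -1.0]]
contact_force: [0.7, -7.2, 1.4]
gripper_width: 0.246
finger_force: 61.3
```

Now release, rise, and look.

```bash
python3 -m handwheel '[{"fingers":5,"x":-1,"y":0,"z":0,"twist":0},{"fingers":30,"x":0,"y":0,"z":0,"twist":0},{"fingers":45,"x":0,"y":0,"z":0,"twist":0},{"fingers":50,"x":0,"y":0,"z":0,"twist":0},{"fingers":50,"x":0,"y":0,"z":0,"twist":0},{"fingers":50,"x":0,"y":0,"z":0,"twist":0},{"fingers":50,"x":0,"y":0,"z":-15,"twist":0},{"fingers":50,"x":0,"y":0,"z":-30,"twist":0},{"fingers":50,"x":0,"y":0,"z":-35,"twist":0},{"fingers":50,"x":-30,"y":0,"z":-20,"twist":0},{"fingers":50,"x":-30,"y":0,"z":0,"twist":0},{"fingers":50,"x":-20,"y":0,"z":0,"twist":0},{"fingers":50,"x":0,"y":0,"z":0,"twist":0},{"fingers":50,"x":0,"y":0,"z":0,"twist":0},{"fingers":50,"x":0,"y":0,"z":0,"twist":0}]'; python3 - <<'E'
from h import *
im=snapshot("wrist");print(status.get_obs()["tcp_pos"],status.get_obs()["t"])
cv2.imwrite("pics/w7.png",cv2.resize(im[:200,200:440,::-1],(720,600),interpolation=cv2.INTER_CUBIC))
snapshot("top")
for q in ["pulley","marker","tape","axle","board","pliers"]:
    for d in finder.regions_of("top",q)[:1]: print(q,round(d["conf"],2),np.round(d["xy"]),ray("top",d["xy"],0.02)[0])
E
```

```text
t: 23.03
tcp_pos: [0.4659, -0.0945, 0.1598]
tcp_rot: [[-0.03, 1.0, -0.0], [1.0, 0.03, 0.0], [0.0, -0.0, -1.0]]
contact_force: [-0.6, -0.1, -0.1]
gripper_width: 0.582
finger_force: 0.0
[ 0.4659987  -0.0942359   0.15975334] 23.0833
marker 0.46 [351. 236.] [ 0.46964376 -0.25880013  0.02      ]
tape 0.78 [289. 161.] [ 0.7059862  -0.06956439  0.02      ]
axle 0.48 [458. 243.] [ 0.44372881 -0.58461941  0.02      ]
board 0.63 [191. 237.] [0.47302747 0.2341622  0.02      ]
```

View pics/w7.png

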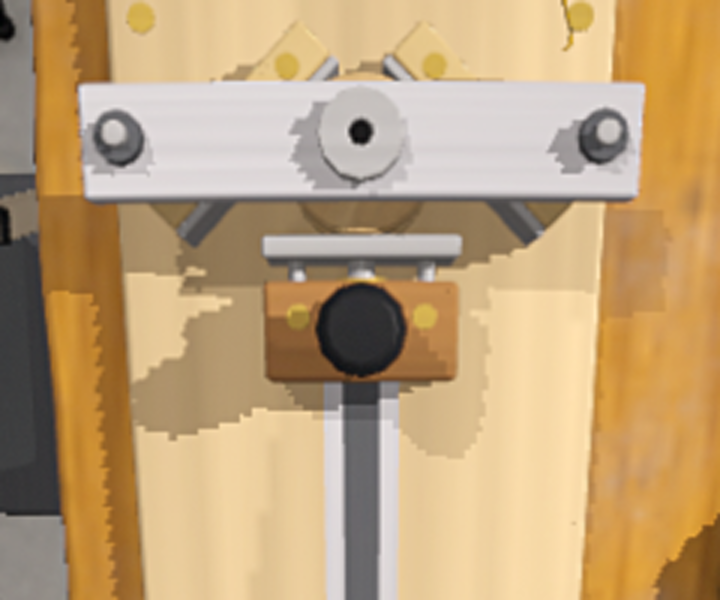

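The crop shows the pulley under the bush (360,132), its near rim at the plate (360,233) and its far rim between the cheeks (360,75). It's centred and nipped, and the gripper is clear.

```bash
python3 -c "
from rig import order
print(order.job_done())"
```

```text
the job is handed in; nothing more can be done
None
```

The job is handed in: the pulley lies flat under the drill bush, against the V as far as the last picture and the push forces show, and nipped by the jaw at about 9–10 N over its drag. The gripper is clear, the job took about 23 s, and I felt no contact with anything else on the bench, though the last check for moved items was rough and missed the pliers.

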